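# Line up the test supplies by height in the bench holder

### The job

Stand the four supplies (the upright carton, the saline bottle, the small carton and the screw jar) in the divided bench holder, one to a bay, in order of height: the tallest in the bay next to the spray bottle, stepping down to the shortest at the far end, so that every label can be read past its neighbour. One of them was put back in the wrong bay, at one end, and has to move too. Keep them upright, and leave the spray bottle and the stack of cups where they stand.

Things in the scene. Friction and masses are not known exactly. Their poses are not given: they have to be found in the camera images.
- holder: White divider frame fixed to the worktop, 228 mm (its y) by 83 mm (its x), four equal bays in a row, no raised floor: things stand at worktop height. Origin: its centre, on the worktop. Bay centres on its y axis at -84, -28, 28, 84 mm; bays 52 mm along y, 75 mm along x inside. Walls 4 mm thick; front (-x) one 12 mm high, back one 20 mm, those between bays 12 mm in front, 20 mm at the back.
- capillary_box: Cream carton for capillaries standing on end, the tallest of the four: 95 mm high, 28 mm thick (its x axis) and 55 mm wide (its y axis), so it enters a bay only with its 55 mm side along the bay's 75 mm depth (its y axis along the holder's x axis). Origin: centre of its underside, z up. Stands on the worktop behind the holder.
- saline_bottle: White saline squeeze bottle with a blue cap, second tallest: 79 mm high; round body of 34 mm diameter up to about 64 mm, then a cap 18 mm across. Origin: centre of its underside, z up. Stands either in the holder's end bay at y = -84 mm or on the worktop behind it.
- vial_box: Small white folding carton with a blue stripe, third tallest: 58 mm high, 28 mm (its x axis) by 34 mm (its y axis). Origin: centre of its underside, z up. Stands either on the worktop behind the holder or, when the bottle is there, in the holder's end bay at y = -84 mm.
- pill_jar: White screw jar, the shortest: 46 mm high, 34 mm diameter. Origin: centre of its underside, z up. Stands on the worktop behind the holder. (Wall cupboards hang over the back of the worktop: from x = 0.61 m on, 0.57 m above it.)
- spray_bottle: Tall white disinfectant pump bottle, 184 mm high, 48 mm diameter, standing just beyond one end of the holder, about 170 mm from its centre, at its +y or its -y end. Stays where it is and marks the tall end of the row. Origin: centre of its underside, z up.
- cup_stack: Stack of white cups, 75 mm high, 44 mm across, standing just beyond the other end of the holder. Stays where it is. Origin: centre of its underside, z up.
Mind the look-alikes: they are no part of the job. What is shaped like the pill_jar but orange is not meant.

How it is judged:
By the outcome, as a careful person would: the job done as asked, in the order asked, and still so for the second after the job is handed in, with the robot touching nothing.
It also fails if it takes over 112 s, if anything falls off the work surface, if the arm or the gripper's body presses on something with over 40 N, if the wrist force passes 120 N, or if a joint passes its speed limit or range.

### The arm

A 7-joint arm with a two-finger parallel gripper is mounted at the origin on a cart in front of the work surface, level with it; the furniture and walls round the work are solid. World frame = base frame: x ahead of the robot, y to its left, z up, the work surface at z = 0. Lengths are in m, angles in rad, forces in N, time in s.
With the tool pointing down it reaches from about 0.4 to 0.925 m from the base axis. Payload 4.1 kg.
Tool frame: the origin (TCP) lies midway between the tips of the shut fingers; the grasp point (between the pads) lies 19 mm behind it; z points along the fingers, y is the line along which they close (so a half turn about z gives the same grasp; the last joint's range is limited). The gripper opens to 85 mm and grips with 20 to 120 N. Pads are 22 mm wide; open, the fingers measure 114 mm over their backs; the gripper's body (76 mm by 85 mm) begins 54 mm behind the grasp point. The pads swing forward as they close: fully open they stand 13 mm farther back than shut.
Start: joints at [1.1, 0.398, 0.045, 1.537, -0.019, 1.207, -0.051], TCP at [0.236, -0.606, 0.231] pointing down, gripper open.
Joint ranges: [-2.82, 2.82], [-0.49, 2.23], [-1.37, 1.46], [0, 2.46], [-1.36, 4.5], [0.23, 2], [-2.94, 2.94]. Speed limits (rad/s): [2.57, 2.57, 3.14, 3.14, 3.14, 3.14, 3.14].

### API

Orientations are given as [roll, pitch, yaw] about the fixed x, y, z axes, in that order (R = Rz(yaw) Ry(pitch) Rx(roll)).
In Python, from cell import manip gives the robot as it stands. The module is installed in compiled form; this text tells all that it offers.
- The arm moves only by the tool apply_moves, never from a script. Its argument "motion" is a list of rows, each an object of numbers: "grip": the finger opening in mm, from 0 to 85.4; "dx", "dy", "dz": the shift along the tool's x, y, z in mm; "wx", "wy", "wz": the turn, a rotation vector about the tool's x, y, z in rad. In form: [{"grip": .., "dx": .., "dy": .., "dz": .., "wx": .., "wy": .., "wz": ..}, ...]. A call has 1 to 10 rows; each row is the pose to reach, as a shift and turn from the pose commanded when the call began, along the tool's axes at that moment; what a row does not reach only later rows make up. A row lasts 1/10 s, in which the tool goes at most 50 mm and 8.59 degrees, less where a joint would pass 70% of its speed; a pose out of reach is approached as far as the arm can. A call with a gripper value outside its range is refused whole. The fingers move at their own pace and stop on an object; the grip force is fixed at half the most. Time passes only in rows, so rows that repeat a pose let the fingers close. It gives the time, the measured TCP pose, the force, the opening and the grip force at its end, in the units of the state.
- manip.sense(): the state, without advancing time (a new reading comes with each control period).
- manip.snapshot(name): name is "side" or "top"; returns a dict with "img" (420x560x3 uint8, red, green, blue), "fx", "fy", "cx", "cy" (pixels), "T" (4x4, takes a point from camera to world coordinates). Camera axes: x right, y down, z forward; pixel columns grow to the right and rows downward; lengths in m; the calibration is good to about 2 mm. A picture is of the moment at which its call begins. There is no depth.
- manip.finish_job(): hands the job in; it is judged then, once.
The state is a dict: "clock": time; "q": joint angles; "joint_vel": joint speeds; "joint_efforts": joint torques, N m; "position": TCP position; "tcp_rot": TCP orientation; "contact_force": force on the tool from outside, world axes, zero at the start; "torque": the same for the moment, N m; "finger_gap": opening from 0.0 (shut) to 1.0 (fully open); "grasp_force": force on a finger pad.
Only numpy, scipy, OpenCV 4.12 (cv2) and the standard library are available. Lean on these libraries where they do the work, as an engineer would, in place of code of your own. Each camera call takes 0.05 s, during which the arm holds its last target. There are 200 camera calls.

## Working session

There is one attempt and no reset: what is moved stays moved. The work goes in short steps, Python scripts to look and compute and a tool call to move; the robot and the scene stay as the last step left them, time stands still between calls to the robot, and variables do not carry over. Pictures are saved under pics/ and viewed, at most 14 in all, crops included, and the job is handed in when it is done.

Besides the shell and the picture viewer there is one more tool, called after "Emit:" in YAML: its name, and indented under it one key for each argument. apply_moves: Moves the arm, as the interface text tells. Its arguments: {"type":"object","properties":{"motion":{"type":"array"}},"required":["motion"]}

```bash
mkdir -p pics; python3 - <<'E'
from cell import manip
import cv2, numpy as np
s=manip.sense(); print({k:np.round(v,3).tolist() for k,v in s.items()})
for n in("side","top"):
    d=manip.snapshot(n); cv2.imwrite(f"pics/{n}0.png",d["img"][:,:,::-1]); print(n,d["fx"],d["fy"],d["cx"],d["cy"],np.round(d["T"],4).tolist())
E
```

```text
{'clock': 0.0, 'q': [1.1, 0.399, 0.045, 1.538, -0.019, 1.207, -0.051], 'joint_vel': [-0.0, -0.001, -0.002, -0.0, -0.0, 0.002, 0.0], 'joint_efforts': [-0.0, -47.512, 1.365, -25.423, 0.012, 0.009, -0.0], 'position': [0.236, -0.605, 0.23], 'tcp_rot': [-3.14, 0.0, 0.372], 'contact_force': [0.1, 0.755, -0.365], 'torque': [0.0, -0.003, 0.052], 'grasp_force': 0.0, 'finger_gap': 1.001}
side 433.07247396952084 433.07247396952084 281.7263661619589 208.51466084539382 [[-0.9487, -0.1423, 0.2823, 0.2596], [-0.3155, 0.3694, -0.8741, 0.6909], [0.02, -0.9183, -0.3954, 0.3887], [0.0, 0.0, 0.0, 1.0]]
top 482.8746716626201 482.8746716626201 284.8257481386221 206.92260245289685 [[-0.0104, -0.9833, 0.1816, 0.3199], [-0.9999, 0.0105, 0.0, -0.0586], [-0.002, -0.1815, -0.9834, 0.8972], [0.0, 0.0, 0.0, 1.0]]
```

View pics/side0.png

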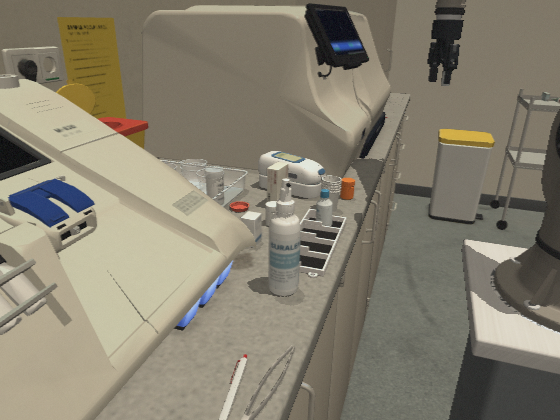

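View pics/top0.png

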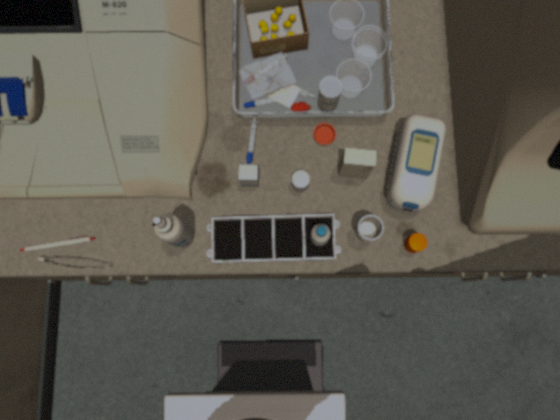

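The arm is clear of the scene in both views. Spray bottle at top(168,228), which is +y, and cups at (370,228), -y. Bottle is in the -y end bay (320,235). Next, zoomed crops.

```bash
python3 - <<'E'
import cv2
a=cv2.imread("pics/top0.png")[125:270,150:450]; cv2.imwrite("pics/topc.png",cv2.resize(a,None,fx=2.6,fy=2.6,interpolation=2))
a=cv2.imread("pics/side0.png")[145:285,230:370]; cv2.imwrite("pics/sidec.png",cv2.resize(a,None,fx=4.2,fy=4.2,interpolation=2))
E
```

```text
(no output)
```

View pics/topc.png

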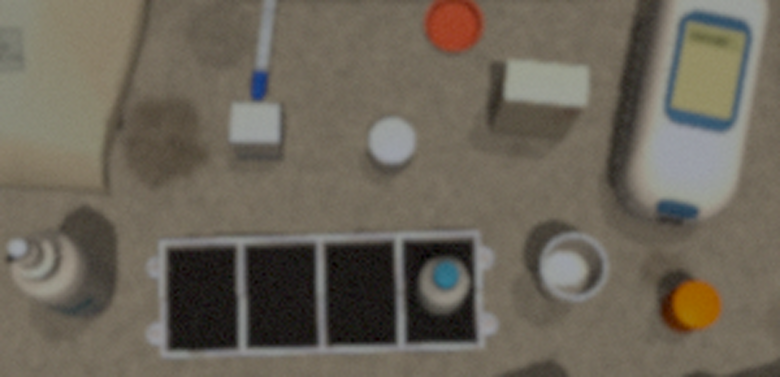

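View pics/sidec.png

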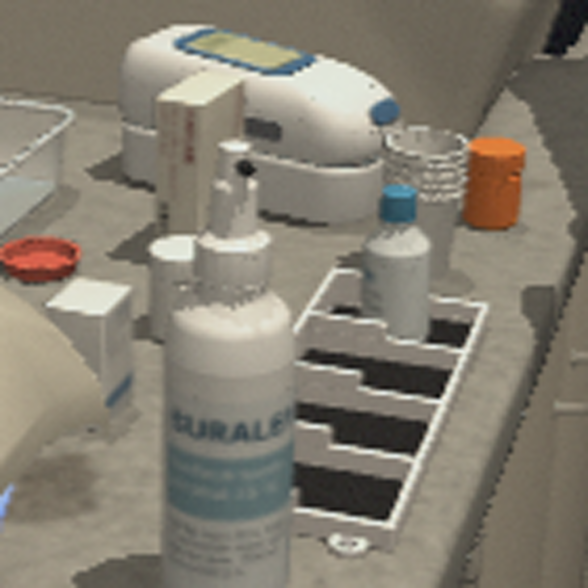

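Candidates (top pixels):
- **Jar:** white lid (300,180), not the orange one (417,242).
- **Small carton:** (248,175), with the blue stripe visible in the side view.
- **Tall carton:** cream, (360,157).
- **Saline:** blue cap in the -y end bay (321,230), not the bottle lying in the tray (330,92).

Order from +y, the spray end: capillary, saline, vial, jar.

```bash
cat > h.py <<'E'
import numpy as np, cv2
from cell import manip
def ray(d,uv):
    p=np.array([(uv[0]-d["cx"])/d["fx"],(uv[1]-d["cy"])/d["fy"],1]); T=np.array(d["T"])
    r=T[:3,:3]@p; return T[:3,3],r/np.linalg.norm(r)
def plane(d,uv,z):
    o,r=ray(d,uv); return o+r*(z-o[2])/r[2]
def tri(a,ua,b,ub):
    o1,r1=ray(a,ua);o2,r2=ray(b,ub)
    s=np.linalg.lstsq(np.c_[r1,-r2],o2-o1,rcond=None)[0]
    p,q=o1+r1*s[0],o2+r2*s[1]; return (p+q)/2,np.linalg.norm(p-q)
def mask(d,box,lo,hi):
    x0,y0,x1,y1=box; hsv=cv2.cvtColor(d["img"],cv2.COLOR_RGB2HSV)[y0:y1,x0:x1]
    m=cv2.inRange(hsv,np.array(lo),np.array(hi)); c=max(cv2.findContours(m,0,2)[0],key=cv2.contourArea)
    return c.reshape(-1,2)+[x0,y0]
E
python3 - <<'E'
from h import *
t=manip.snapshot("top");s=manip.snapshot("side")
T=lambda u,v:((u+.5)/2.6-.5+150,(v+.5)/2.6-.5+125); S=lambda u,v:((u+.5)/4.2-.5+230,(v+.5)/4.2-.5+145)
for n,a,b in [("cap",(546,84),(200,88)),("vial",(256,125),(91,297)),("jar",(392,141),(181,248)),("sal",(446,274),(400,192)),
  ("spray",(17,247),(235,148)),("hfarback",(478,232),(342,270)),("hfarfront",(485,346),(488,305)),("hnearfront",(162,353),(392,530))]:
    p,e=tri(t,T(*a),s,S(*b)); print(n,p.round(4),"err",e.round(4))
for n,uv,z in [("bl",(160,240),.02),("br",(478,232),.02),("fl",(162,353),.012),("fr",(485,346),.012),("cups",(573,266),.075)]:
    print(n,plane(t,T(*uv),z).round(4))
g=t["img"].astype(int)
for n,box,z in [("cap",(338,145,380,180),.095),("vial",(235,160,262,190),.058),("jar",(288,168,314,192),.046)]:
    x0,y0,x1,y1=box; V=g[y0:y1,x0:x1].max(2).astype(np.uint8); th,_=cv2.threshold(V,0,255,cv2.THRESH_OTSU)
    th=max(th,.75*np.percentile(V,98)); c=mask(t,box,(0,0,th),(180,120,255)).astype(np.float32)
    P=np.array([plane(t,q,z)[:2] for q in c],np.float32)*1000; print(n,th,cv2.minAreaRect(P),cv2.minEnclosingCircle(P))
c=mask(t,(310,220,332,245),(85,90,60),(125,255,255)); print("bluecap",c.mean(0),plane(t,c.mean(0),.079).round(4))
E
```

```text
cap [ 0.5554 -0.1884  0.0935] err 0.0019
vial [0.5391 0.0069 0.0561] err 0.0017
jar [ 0.5297 -0.0872  0.0444] err 0.002
sal [ 0.4304 -0.1205  0.0761] err 0.0001
spray [0.4345 0.1345 0.1822] err 0.0
hfarback [ 0.466  -0.1486  0.0185] err 0.004
hfarfront [ 0.3879 -0.1518  0.0096] err 0.0
hnearfront [0.3845 0.0759 0.0089] err 0.0019
bl [0.4644 0.0772 0.02  ]
br [ 0.4677 -0.1481  0.02  ]
fl [0.3852 0.0756 0.012 ]
fr [ 0.3878 -0.1515  0.012 ]
cups [ 0.435  -0.2046  0.075 ]Traceback (most recent call last):
  File "<stdin>", line 12, in <module>
  File "h.py", line 14, in mask
    m=cv2.inRange(hsv,np.array(lo),np.array(hi)); c=max(cv2.findContours(m,0,2)[0],key=cv2.contourArea)
cv2.error: OpenCV(4.12.0) /io/opencv/modules/core/src/arithm.cpp:2092: error: (-215:Assertion failed) lb.type() == ub.type() in function 'inRange'
```

```bash
sed -i 's/np.array(lo),np.array(hi)/np.array(lo,float),np.array(hi,float)/' h.py; python3 - <<'E'
from h import *
t=manip.snapshot("top")
g=t["img"].astype(int)
for n,box,z in [("cap",(338,145,380,180),.095),("vial",(235,160,262,190),.058),("jar",(288,168,314,192),.046)]:
    x0,y0,x1,y1=box; V=g[y0:y1,x0:x1].max(2).astype(np.uint8); th,_=cv2.threshold(V,0,255,cv2.THRESH_OTSU)
    th=max(th,.75*np.percentile(V,98)); c=mask(t,box,(0,0,th),(180,120,255)).astype(np.float32)
    P=np.array([plane(t,q,z)[:2] for q in c],np.float32)*1000; print(n,th,cv2.minAreaRect(P),cv2.minEnclosingCircle(P))
c=mask(t,(310,220,332,245),(85,90,60),(125,255,255)); print("bluecap",c.mean(0),plane(t,c.mean(0),.079).round(4))
E
```

```text
cap 124.0 ((555.451416015625, -189.46414184570312), (55.89963912963867, 30.26723289489746), 82.75312042236328) ((557.609130859375, -189.75653076171875), 30.790666580200195)
vial 128.0 ((540.1153564453125, 8.57308292388916), (32.53329849243164, 27.709501266479492), 89.37879943847656) ((539.2014770507812, 7.714792728424072), 20.120281219482422)
jar 132.0 ((530.0680541992188, -87.48885345458984), (30.852005004882812, 29.821748733520508), 89.37677764892578) ((529.53564453125, -87.5643081665039), 16.093982696533203)
bluecap [321.375 231.25 ] [ 0.428  -0.1205  0.079 ]
```

```bash
cat >> h.py <<'E'
def go(x,y,z,yaw):
    s=manip.sense(); p=np.array(s["position"]); r=s["tcp_rot"]
    from scipy.spatial.transform import Rotation as R
    A=R.from_euler("xyz",r); B=R.from_euler("xyz",[np.pi,0,yaw])
    print("t",round(float(s["clock"]),2),"pos",p.round(4),"rot",np.round(r,3),"gap",np.round(s["finger_gap"]*85.4,1),"gf",np.round(s["grasp_force"],1),"F",np.round(s["contact_force"],1))
    print("d mm",(A.inv().apply(np.array([x,y,z])-p)*1000).round(1),"w",(A.inv()*B).as_rotvec().round(3))
E
python3 -c "
from h import *
go(.429,-.1205,.2,1.571)"
```

```text
t 0.25 pos [ 0.2361 -0.6053  0.2308] rot [-3.141  0.     0.372] gap 85.6 gf 0.0 F [ 0.5 -0.5 -0.1]
d mm [ 355.9 -381.6   31.1] w [-1.000e-03 -0.000e+00 -1.199e+00]
```

Emit:
apply_moves:
  motion:
    - {"grip": 72, "dx": 35, "dy": -38, "dz": 0, "wx": 0, "wy": 0, "wz": -0.12}
    - {"grip": 72, "dx": 70, "dy": -76, "dz": 0, "wx": 0, "wy": 0, "wz": -0.24}
    - {"grip": 72, "dx": 105, "dy": -114, "dz": 0, "wx": 0, "wy": 0, "wz": -0.36}
    - {"grip": 72, "dx": 140, "dy": -152, "dz": 0, "wx": 0, "wy": 0, "wz": -0.48}
    - {"grip": 72, "dx": 175, "dy": -190, "dz": 0, "wx": 0, "wy": 0, "wz": -0.6}
    - {"grip": 72, "dx": 210, "dy": -228, "dz": 0, "wx": 0, "wy": 0, "wz": -0.72}
    - {"grip": 72, "dx": 245, "dy": -266, "dz": 0, "wx": 0, "wy": 0, "wz": -0.84}
    - {"grip": 72, "dx": 280, "dy": -304, "dz": 0, "wx": 0, "wy": 0, "wz": -0.96}
    - {"grip": 72, "dx": 315, "dy": -342, "dz": 0, "wx": 0, "wy": 0, "wz": -1.08}
    - {"grip": 72, "dx": 356, "dy": -382, "dz": 30, "wx": 0, "wy": 0, "wz": -1.2}

```text
clock: 1.25
position: [0.4209, -0.1425, 0.2143]
tcp_rot: [3.136, 0.003, 1.577]
contact_force: [1.1, 0.1, 0.0]
finger_gap: 0.844
grasp_force: 0.0
```

```bash
python3 -c "
from h import *
go(.429,-.1205,.028,1.571)"
```

```text
t 1.25 pos [ 0.4209 -0.1425  0.2143] rot [3.136e+00 3.000e-03 1.577e+00] gap 72.1 gf 0.0 F [1.1 0.1 0. ]
d mm [ 22.5   7.1 186.3] w [0.006 0.003 0.006]
```

Emit:
apply_moves:
  motion:
    - {"grip": 72, "dz": 25}
    - {"grip": 72, "dz": 50}
    - {"grip": 72, "dz": 60}
    - {"grip": 72, "dz": 60}
    - {"grip": 72, "dz": 60}

```text
schema error: expected keys grip, dx, dy, dz, wx, wy, wz
```

```bash
python3 -c "
from h import *
go(.429,-.1205,.028,1.571)
import cv2
for n,b in (('side',(230,60,400,285)),('top',(230,140,430,290))):
    d=manip.snapshot(n)['img'][:,:,::-1][b[1]:b[3],b[0]:b[2]]; cv2.imwrite('pics/a_'+n+'.png',cv2.resize(d,None,fx=2.6,fy=2.6))
"
```

```text
t 1.25 pos [ 0.4209 -0.1425  0.2143] rot [3.136e+00 3.000e-03 1.577e+00] gap 72.1 gf 0.0 F [1.1 0.1 0. ]
d mm [ 22.5   7.1 186.3] w [0.006 0.003 0.006]
```

View pics/a_side.png

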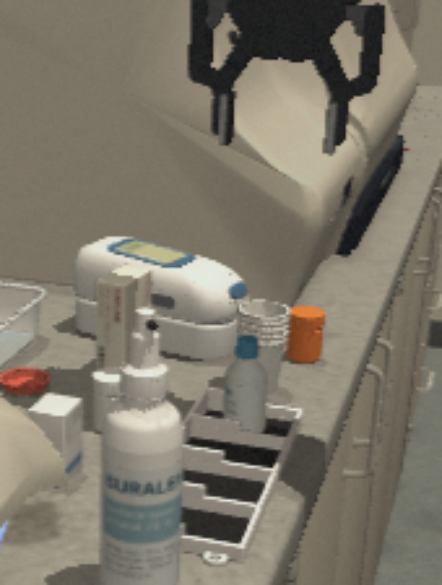

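The gripper hangs over the bottle, whose cap is at crop (247,347), with its fingers spread along world x. All keys are required in each row, so I'll resend.

Emit:
apply_moves:
  motion:
    - {"grip": 72, "dx": 0, "dy": 0, "dz": 25, "wx": 0, "wy": 0, "wz": 0}
    - {"grip": 72, "dx": 0, "dy": 0, "dz": 50, "wx": 0, "wy": 0, "wz": 0}
    - {"grip": 72, "dx": 0, "dy": 0, "dz": 60, "wx": 0, "wy": 0, "wz": 0}
    - {"grip": 72, "dx": 0, "dy": 0, "dz": 60, "wx": 0, "wy": 0, "wz": 0}
    - {"grip": 72, "dx": 0, "dy": 0, "dz": 60, "wx": 0, "wy": 0, "wz": 0}

```text
clock: 1.85
position: [0.419, -0.1447, 0.1528]
tcp_rot: [3.141, 0.0, 1.571]
contact_force: [0.5, 0.3, 0.7]
finger_gap: 0.842
grasp_force: 0.0
```

```bash
python3 -c "
from h import *
go(.429,-.1205,.028,1.571)"
```

```text
t 1.85 pos [ 0.419  -0.1447  0.1528] rot [3.141 0.    1.571] gap 71.9 gf 0.0 F [0.5 0.3 0.7]
d mm [ 24.3   9.9 124.8] w [0.001 0.    0.   ]
```

Emit:
apply_moves:
  motion:
    - {"grip": 72, "dx": 15, "dy": 6, "dz": 10, "wx": 0, "wy": 0, "wz": 0}
    - {"grip": 72, "dx": 24, "dy": 10, "dz": 25, "wx": 0, "wy": 0, "wz": 0}
    - {"grip": 72, "dx": 24, "dy": 10, "dz": 40, "wx": 0, "wy": 0, "wz": 0}
    - {"grip": 72, "dx": 24, "dy": 10, "dz": 65, "wx": 0, "wy": 0, "wz": 0}
    - {"grip": 72, "dx": 24, "dy": 10, "dz": 90, "wx": 0, "wy": 0, "wz": 0}
    - {"grip": 72, "dx": 24, "dy": 10, "dz": 115, "wx": 0, "wy": 0, "wz": 0}
    - {"grip": 72, "dx": 24, "dy": 10, "dz": 122, "wx": 0, "wy": 0, "wz": 0}
    - {"grip": 72, "dx": 24, "dy": 10, "dz": 122, "wx": 0, "wy": 0, "wz": 0}
    - {"grip": 72, "dx": 24, "dy": 10, "dz": 122, "wx": 0, "wy": 0, "wz": 0}

```text
clock: 2.75
position: [0.4298, -0.1206, 0.0314]
tcp_rot: [3.139, 0.001, 1.572]
contact_force: [-0.4, -0.9, 0.6]
finger_gap: 0.839
grasp_force: 0.0
```

```bash
python3 -c "
from h import *
go(.429,-.1205,.028,1.571)
import cv2
for n,b in (('side',(250,100,370,250)),):
    d=manip.snapshot(n)['img'][:,:,::-1][b[1]:b[3],b[0]:b[2]]; cv2.imwrite('pics/b_'+n+'.png',cv2.resize(d,None,fx=3.5,fy=3.5))
"
```

```text
t 2.75 pos [ 0.4298 -0.1206  0.0314] rot [3.139e+00 1.000e-03 1.572e+00] gap 71.6 gf 0.0 F [-0.4 -0.9  0.6]
d mm [ 0.1 -0.9  3.4] w [0.002 0.001 0.001]
```

View pics/b_side.png

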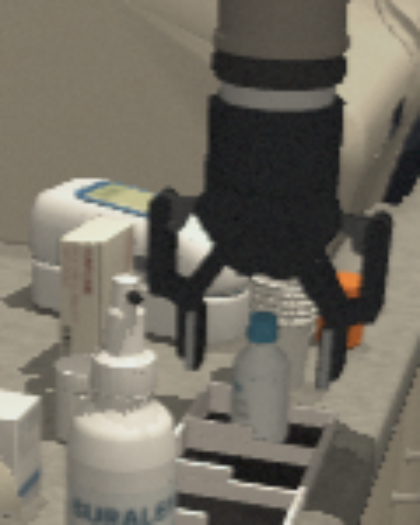

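The bottle (crop 262,390) stands between the two pads with nearly equal gaps, and the gripper body clears the cap. Closing.

Emit:
apply_moves:
  motion:
    - {"grip": 45, "dx": 0, "dy": 0, "dz": 0, "wx": 0, "wy": 0, "wz": 0}
    - {"grip": 38, "dx": 0, "dy": 0, "dz": 0, "wx": 0, "wy": 0, "wz": 0}
    - {"grip": 30, "dx": 0, "dy": 0, "dz": 0, "wx": 0, "wy": 0, "wz": 0}
    - {"grip": 24, "dx": 0, "dy": 0, "dz": 0, "wx": 0, "wy": 0, "wz": 0}
    - {"grip": 24, "dx": 0, "dy": 0, "dz": 0, "wx": 0, "wy": 0, "wz": 0}
    - {"grip": 24, "dx": 0, "dy": 0, "dz": 0, "wx": 0, "wy": 0, "wz": 0}
    - {"grip": 24, "dx": 0, "dy": 0, "dz": 0, "wx": 0, "wy": 0, "wz": 0}
    - {"grip": 24, "dx": 0, "dy": 0, "dz": 0, "wx": 0, "wy": 0, "wz": 0}

```text
clock: 3.6
position: [0.429, -0.1204, 0.0311]
tcp_rot: [3.141, 0.001, 1.572]
contact_force: [-2.0, 0.4, 8.2]
finger_gap: 0.36
grasp_force: 58.8
```

```bash
python3 -c "
from h import *
go(.426,-.0087,.09,1.571)"
```

```text
t 3.6 pos [ 0.429  -0.1204  0.0311] rot [3.141e+00 1.000e-03 1.572e+00] gap 30.8 gf 58.8 F [-2.   0.4  8.2]
d mm [111.7  -2.8 -59. ] w [0.001 0.001 0.001]
```

Emit:
apply_moves:
  motion:
    - {"grip": 24, "dx": 0, "dy": 0, "dz": -15, "wx": 0, "wy": 0, "wz": 0}
    - {"grip": 24, "dx": 0, "dy": 0, "dz": -40, "wx": 0, "wy": 0, "wz": 0}
    - {"grip": 24, "dx": 0, "dy": 0, "dz": -55, "wx": 0, "wy": 0, "wz": 0}
    - {"grip": 24, "dx": 20, "dy": 0, "dz": -60, "wx": 0, "wy": 0, "wz": 0}
    - {"grip": 24, "dx": 50, "dy": -1, "dz": -60, "wx": 0, "wy": 0, "wz": 0}
    - {"grip": 24, "dx": 85, "dy": -2, "dz": -60, "wx": 0, "wy": 0, "wz": 0}
    - {"grip": 24, "dx": 112, "dy": -3, "dz": -60, "wx": 0, "wy": 0, "wz": 0}
    - {"grip": 24, "dx": 112, "dy": -3, "dz": -60, "wx": 0, "wy": 0, "wz": 0}
    - {"grip": 24, "dx": 112, "dy": -3, "dz": -60, "wx": 0, "wy": 0, "wz": 0}

```text
clock: 4.5
position: [0.4253, -0.008, 0.0902]
tcp_rot: [3.142, 0.001, 1.574]
contact_force: [-0.5, -0.3, 0.2]
finger_gap: 0.357
grasp_force: 59.7
```

```bash
python3 -c "
from h import *
go(.426,-.0087,.032,1.571)
import cv2
for n,b in (('side',(220,60,370,285)),):
    d=manip.snapshot(n)['img'][:,:,::-1][b[1]:b[3],b[0]:b[2]]; cv2.imwrite('pics/c_'+n+'.png',cv2.resize(d,None,fx=2.6,fy=2.6))
"
```

```text
t 4.5 pos [ 0.4253 -0.008   0.0902] rot [3.142e+00 1.000e-03 1.574e+00] gap 30.5 gf 59.7 F [-0.5 -0.3  0.2]
d mm [-0.7  0.7 58.2] w [0.    0.001 0.003]
```

View pics/c_side.png

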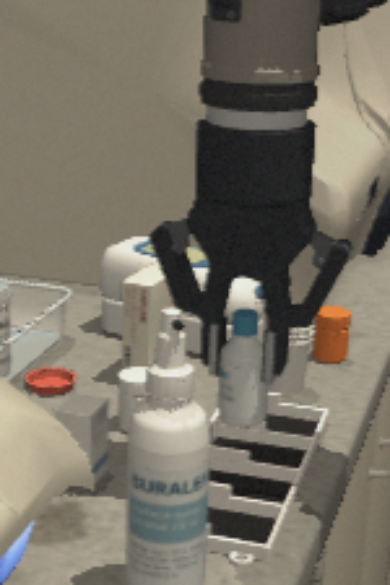

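The bottle (crop 243,370) is held upright above the second bay. Lowering gently.

Emit:
apply_moves:
  motion:
    - {"grip": 24, "dx": -1, "dy": 1, "dz": 20, "wx": 0, "wy": 0, "wz": 0}
    - {"grip": 24, "dx": -1, "dy": 1, "dz": 40, "wx": 0, "wy": 0, "wz": 0}
    - {"grip": 24, "dx": -1, "dy": 1, "dz": 50, "wx": 0, "wy": 0, "wz": 0}
    - {"grip": 24, "dx": -1, "dy": 1, "dz": 54, "wx": 0, "wy": 0, "wz": 0}
    - {"grip": 24, "dx": -1, "dy": 1, "dz": 57, "wx": 0, "wy": 0, "wz": 0}
    - {"grip": 24, "dx": -1, "dy": 1, "dz": 59, "wx": 0, "wy": 0, "wz": 0}
    - {"grip": 24, "dx": -1, "dy": 1, "dz": 59, "wx": 0, "wy": 0, "wz": 0}
    - {"grip": 24, "dx": -1, "dy": 1, "dz": 59, "wx": 0, "wy": 0, "wz": 0}

```text
clock: 5.35
position: [0.4268, -0.0092, 0.0315]
tcp_rot: [3.141, 0.0, 1.572]
contact_force: [0.6, 0.1, -0.4]
finger_gap: 0.361
grasp_force: 59.7
```

Emit:
apply_moves:
  motion:
    - {"grip": 24, "dx": 0, "dy": 0, "dz": 0.7, "wx": 0, "wy": 0, "wz": 0}
    - {"grip": 24, "dx": 0, "dy": 0, "dz": 1.2, "wx": 0, "wy": 0, "wz": 0}
    - {"grip": 24, "dx": 0, "dy": 0, "dz": 1.2, "wx": 0, "wy": 0, "wz": 0}
    - {"grip": 24, "dx": 0, "dy": 0, "dz": 1.2, "wx": 0, "wy": 0, "wz": 0}

```text
clock: 5.75
position: [0.427, -0.0092, 0.031]
tcp_rot: [3.141, 0.001, 1.572]
contact_force: [-2.7, 0.1, 10.0]
finger_gap: 0.359
grasp_force: 61.0
```

Touchdown at 10 N. Release and rise.

Emit:
apply_moves:
  motion:
    - {"grip": 40, "dx": 0, "dy": 0, "dz": 0, "wx": 0, "wy": 0, "wz": 0}
    - {"grip": 50, "dx": 0, "dy": 0, "dz": 0, "wx": 0, "wy": 0, "wz": 0}
    - {"grip": 65, "dx": 0, "dy": 0, "dz": 0, "wx": 0, "wy": 0, "wz": 0}
    - {"grip": 72, "dx": 0, "dy": 0, "dz": 0, "wx": 0, "wy": 0, "wz": 0}
    - {"grip": 72, "dx": 0, "dy": 0, "dz": -15, "wx": 0, "wy": 0, "wz": 0}
    - {"grip": 72, "dx": 0, "dy": 0, "dz": -40, "wx": 0, "wy": 0, "wz": 0}
    - {"grip": 72, "dx": 0, "dy": 0, "dz": -75, "wx": 0, "wy": 0, "wz": 0}
    - {"grip": 72, "dx": 0, "dy": 0, "dz": -115, "wx": 0, "wy": 0, "wz": 0}
    - {"grip": 72, "dx": 0, "dy": 0, "dz": -115, "wx": 0, "wy": 0, "wz": 0}
    - {"grip": 72, "dx": 0, "dy": 0, "dz": -115, "wx": 0, "wy": 0, "wz": 0}

```text
clock: 6.75
position: [0.4269, -0.0094, 0.1455]
tcp_rot: [3.14, 0.001, 1.572]
contact_force: [-0.9, -0.1, -1.0]
finger_gap: 0.847
grasp_force: 0.0
```

```bash
python3 -c "
from h import *
go(.5298,-.0873,.09,1.571)
s=manip.snapshot('side'); 
m=cv2.inRange(cv2.cvtColor(s['img'],cv2.COLOR_RGB2HSV),np.array((95,90,60.)),np.array((115,255,255.)))[180:300,260:360]
for c in cv2.findContours(m,0,2)[0]:
    if cv2.contourArea(c)>8: print(cv2.boundingRect(c), 'cap top at plane', plane(s,np.array(cv2.boundingRect(c)[:2])+[260+cv2.boundingRect(c)[2]/2,182],.079).round(4))
"
```

```text
t 6.75 pos [ 0.4269 -0.0094  0.1455] rot [3.140e+00 1.000e-03 1.572e+00] gap 72.3 gf 0.0 F [-0.9 -0.1 -1. ]
d mm [-77.9 102.7  55.8] w [0.002 0.001 0.001]
(48, 29, 8, 10) cap top at plane [ 0.4265 -0.0026  0.079 ]
```

Emit:
apply_moves:
  motion:
    - {"grip": 72, "dx": -25, "dy": 33, "dz": 0, "wx": 0, "wy": 0, "wz": 0}
    - {"grip": 72, "dx": -50, "dy": 66, "dz": 0, "wx": 0, "wy": 0, "wz": 0}
    - {"grip": 72, "dx": -78, "dy": 103, "dz": 10, "wx": 0, "wy": 0, "wz": 0}
    - {"grip": 72, "dx": -78, "dy": 103, "dz": 35, "wx": 0, "wy": 0, "wz": 0}
    - {"grip": 72, "dx": -78, "dy": 103, "dz": 60, "wx": 0, "wy": 0, "wz": 0}
    - {"grip": 72, "dx": -78, "dy": 103, "dz": 80, "wx": 0, "wy": 0, "wz": 0}
    - {"grip": 72, "dx": -78, "dy": 103, "dz": 80, "wx": 0, "wy": 0, "wz": 0}
    - {"grip": 72, "dx": -78, "dy": 103, "dz": 80, "wx": 0, "wy": 0, "wz": 0}

```text
clock: 7.6
position: [0.5285, -0.0867, 0.0637]
tcp_rot: [-3.139, -0.001, 1.572]
contact_force: [0.5, 0.2, 0.3]
finger_gap: 0.844
grasp_force: 0.0
```

```bash
python3 -c "
from h import *
go(.5298,-.0873,.016,1.571)"
```

```text
t 7.6 pos [ 0.5285 -0.0867  0.0637] rot [-3.139e+00 -1.000e-03  1.572e+00] gap 72.1 gf 0.0 F [0.5 0.2 0.3]
d mm [-0.6  1.5 47.7] w [-0.003 -0.001  0.001]
```

Emit:
apply_moves:
  motion:
    - {"grip": 72, "dx": 0, "dy": 0, "dz": 20, "wx": 0, "wy": 0, "wz": 0}
    - {"grip": 72, "dx": 0, "dy": 0, "dz": 40, "wx": 0, "wy": 0, "wz": 0}
    - {"grip": 72, "dx": 0, "dy": 0, "dz": 49, "wx": 0, "wy": 0, "wz": 0}
    - {"grip": 72, "dx": 0, "dy": 0, "dz": 49, "wx": 0, "wy": 0, "wz": 0}
    - {"grip": 48, "dx": 0, "dy": 0, "dz": 49, "wx": 0, "wy": 0, "wz": 0}
    - {"grip": 38, "dx": 0, "dy": 0, "dz": 49, "wx": 0, "wy": 0, "wz": 0}
    - {"grip": 30, "dx": 0, "dy": 0, "dz": 49, "wx": 0, "wy": 0, "wz": 0}
    - {"grip": 24, "dx": 0, "dy": 0, "dz": 49, "wx": 0, "wy": 0, "wz": 0}
    - {"grip": 24, "dx": 0, "dy": 0, "dz": 49, "wx": 0, "wy": 0, "wz": 0}
    - {"grip": 24, "dx": 0, "dy": 0, "dz": 49, "wx": 0, "wy": 0, "wz": 0}

```text
clock: 8.6
position: [0.5302, -0.0872, 0.017]
tcp_rot: [3.14, 0.001, 1.572]
contact_force: [-1.6, -0.5, 6.3]
finger_gap: 0.37
grasp_force: 58.9
```

```bash
python3 -c "
from h import *
go(.4274,-.1207,.07,1.571)"
```

```text
t 8.6 pos [ 0.5302 -0.0872  0.017 ] rot [3.140e+00 1.000e-03 1.572e+00] gap 31.6 gf 58.9 F [-1.6 -0.5  6.3]
d mm [ -33.4 -102.8  -53.1] w [0.001 0.001 0.001]
```

Emit:
apply_moves:
  motion:
    - {"grip": 24, "dx": 0, "dy": 0, "dz": -20, "wx": 0, "wy": 0, "wz": 0}
    - {"grip": 24, "dx": 0, "dy": 0, "dz": -50, "wx": 0, "wy": 0, "wz": 0}
    - {"grip": 24, "dx": -8, "dy": -20, "dz": -65, "wx": 0, "wy": 0, "wz": 0}
    - {"grip": 24, "dx": -18, "dy": -50, "dz": -65, "wx": 0, "wy": 0, "wz": 0}
    - {"grip": 24, "dx": -28, "dy": -80, "dz": -65, "wx": 0, "wy": 0, "wz": 0}
    - {"grip": 24, "dx": -33, "dy": -103, "dz": -65, "wx": 0, "wy": 0, "wz": 0}
    - {"grip": 24, "dx": -33, "dy": -103, "dz": -60, "wx": 0, "wy": 0, "wz": 0}
    - {"grip": 24, "dx": -33, "dy": -103, "dz": -50, "wx": 0, "wy": 0, "wz": 0}
    - {"grip": 24, "dx": -33, "dy": -103, "dz": -50, "wx": 0, "wy": 0, "wz": 0}
    - {"grip": 24, "dx": -33, "dy": -103, "dz": -50, "wx": 0, "wy": 0, "wz": 0}

```text
clock: 9.6
position: [0.4274, -0.1196, 0.0656]
tcp_rot: [3.142, -0.001, 1.573]
contact_force: [-0.5, 0.4, -0.2]
finger_gap: 0.375
grasp_force: 59.4
```

```bash
python3 -c "
from h import *
go(.4274,-.1207,.018,1.571)"
```

```text
t 9.6 pos [ 0.4274 -0.1196  0.0656] rot [ 3.142e+00 -1.000e-03  1.573e+00] gap 32.1 gf 59.4 F [-0.5  0.4 -0.2]
d mm [-1.2  0.  47.6] w [ 0.    -0.001  0.002]
```

Emit:
apply_moves:
  motion:
    - {"grip": 24, "dx": -1, "dy": 0, "dz": 15, "wx": 0, "wy": 0, "wz": 0}
    - {"grip": 24, "dx": -1, "dy": 0, "dz": 32, "wx": 0, "wy": 0, "wz": 0}
    - {"grip": 24, "dx": -1, "dy": 0, "dz": 41, "wx": 0, "wy": 0, "wz": 0}
    - {"grip": 24, "dx": -1, "dy": 0, "dz": 45, "wx": 0, "wy": 0, "wz": 0}
    - {"grip": 24, "dx": -1, "dy": 0, "dz": 47, "wx": 0, "wy": 0, "wz": 0}
    - {"grip": 24, "dx": -1, "dy": 0, "dz": 48.5, "wx": 0, "wy": 0, "wz": 0}
    - {"grip": 24, "dx": -1, "dy": 0, "dz": 49.5, "wx": 0, "wy": 0, "wz": 0}
    - {"grip": 24, "dx": -1, "dy": 0, "dz": 49.5, "wx": 0, "wy": 0, "wz": 0}
    - {"grip": 24, "dx": -1, "dy": 0, "dz": 49.5, "wx": 0, "wy": 0, "wz": 0}

```text
clock: 10.5
position: [0.4271, -0.1213, 0.017]
tcp_rot: [3.14, 0.001, 1.572]
contact_force: [-0.8, 0.4, 5.2]
finger_gap: 0.37
grasp_force: 59.8
```

Contact. Open slightly, rise, then open wide.

Emit:
apply_moves:
  motion:
    - {"grip": 38, "dx": 0, "dy": 0, "dz": 0, "wx": 0, "wy": 0, "wz": 0}
    - {"grip": 44, "dx": 0, "dy": 0, "dz": 0, "wx": 0, "wy": 0, "wz": 0}
    - {"grip": 44, "dx": 0, "dy": 0, "dz": 0, "wx": 0, "wy": 0, "wz": 0}
    - {"grip": 44, "dx": 0, "dy": 0, "dz": -8, "wx": 0, "wy": 0, "wz": 0}
    - {"grip": 52, "dx": 0, "dy": 0, "dz": -20, "wx": 0, "wy": 0, "wz": 0}
    - {"grip": 64, "dx": 0, "dy": 0, "dz": -45, "wx": 0, "wy": 0, "wz": 0}
    - {"grip": 68, "dx": 0, "dy": 0, "dz": -80, "wx": 0, "wy": 0, "wz": 0}
    - {"grip": 68, "dx": 0, "dy": 0, "dz": -120, "wx": 0, "wy": 0, "wz": 0}
    - {"grip": 68, "dx": 0, "dy": 0, "dz": -120, "wx": 0, "wy": 0, "wz": 0}
    - {"grip": 68, "dx": 0, "dy": 0, "dz": -120, "wx": 0, "wy": 0, "wz": 0}

```text
clock: 11.5
position: [0.4273, -0.1215, 0.138]
tcp_rot: [3.139, 0.002, 1.572]
contact_force: [-1.3, -0.1, -1.0]
finger_gap: 0.796
grasp_force: 0.0
```

```bash
python3 -c "
from h import *
go(.5397,.0078,.12,1.571)
import cv2
for n,b in (('side',(220,130,380,280)),):
    d=manip.snapshot(n)['img'][:,:,::-1][b[1]:b[3],b[0]:b[2]]; cv2.imwrite('pics/d_'+n+'.png',cv2.resize(d,None,fx=3,fy=3))
"
```

```text
t 11.5 pos [ 0.4273 -0.1215  0.138 ] rot [3.139e+00 2.000e-03 1.572e+00] gap 68.0 gf 0.0 F [-1.3 -0.1 -1. ]
d mm [129.2 112.5  18.1] w [0.003 0.002 0.001]
```

View pics/d_side.png

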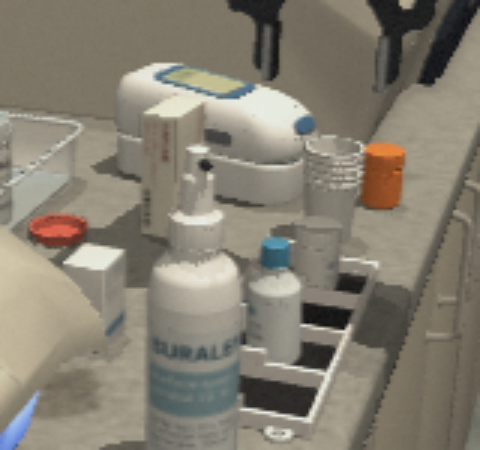

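Bottle stands upright in bay +28 (crop 272,310) and jar in bay -84 (318,255). Next is the small carton.

Emit:
apply_moves:
  motion:
    - {"grip": 68, "dx": 35, "dy": 30, "dz": -5, "wx": 0, "wy": 0, "wz": 0}
    - {"grip": 68, "dx": 70, "dy": 60, "dz": -5, "wx": 0, "wy": 0, "wz": 0}
    - {"grip": 68, "dx": 105, "dy": 90, "dz": -5, "wx": 0, "wy": 0, "wz": 0}
    - {"grip": 68, "dx": 129, "dy": 112, "dz": 0, "wx": 0, "wy": 0, "wz": 0}
    - {"grip": 68, "dx": 129, "dy": 112, "dz": 20, "wx": 0, "wy": 0, "wz": 0}
    - {"grip": 68, "dx": 129, "dy": 112, "dz": 45, "wx": 0, "wy": 0, "wz": 0}
    - {"grip": 68, "dx": 129, "dy": 112, "dz": 55, "wx": 0, "wy": 0, "wz": 0}
    - {"grip": 68, "dx": 129, "dy": 112, "dz": 55, "wx": 0, "wy": 0, "wz": 0}
    - {"grip": 68, "dx": 129, "dy": 112, "dz": 55, "wx": 0, "wy": 0, "wz": 0}

```text
clock: 12.45
position: [0.5383, 0.0078, 0.0814]
tcp_rot: [-3.141, -0.0, 1.572]
contact_force: [-0.4, 0.6, 0.5]
finger_gap: 0.801
grasp_force: 0.0
```

```bash
python3 -c "
from h import *
go(.5397,.0078,.028,1.571)"
```

```text
t 12.45 pos [0.5383 0.0078 0.0814] rot [-3.141 -0.     1.572] gap 68.4 gf 0.0 F [-0.4  0.6  0.5]
d mm [-0.   1.4 53.4] w [-0.    -0.     0.001]
```

Emit:
apply_moves:
  motion:
    - {"grip": 68, "dx": 0, "dy": 1, "dz": 20, "wx": 0, "wy": 0, "wz": 0}
    - {"grip": 68, "dx": 0, "dy": 1, "dz": 42, "wx": 0, "wy": 0, "wz": 0}
    - {"grip": 68, "dx": 0, "dy": 1, "dz": 54, "wx": 0, "wy": 0, "wz": 0}
    - {"grip": 60, "dx": 0, "dy": 1, "dz": 54, "wx": 0, "wy": 0, "wz": 0}
    - {"grip": 42, "dx": 0, "dy": 1, "dz": 54, "wx": 0, "wy": 0, "wz": 0}
    - {"grip": 32, "dx": 0, "dy": 1, "dz": 54, "wx": 0, "wy": 0, "wz": 0}
    - {"grip": 24, "dx": 0, "dy": 1, "dz": 54, "wx": 0, "wy": 0, "wz": 0}
    - {"grip": 18, "dx": 0, "dy": 1, "dz": 54, "wx": 0, "wy": 0, "wz": 0}
    - {"grip": 18, "dx": 0, "dy": 1, "dz": 54, "wx": 0, "wy": 0, "wz": 0}
    - {"grip": 18, "dx": 0, "dy": 1, "dz": 54, "wx": 0, "wy": 0, "wz": 0}

```text
clock: 13.45
position: [0.5406, 0.0081, 0.0287]
tcp_rot: [3.139, 0.0, 1.572]
contact_force: [-0.9, 0.8, 6.4]
finger_gap: 0.318
grasp_force: 59.9
```

```bash
python3 -c "
from h import *
go(.4267,-.0655,.12,1.571)"
```

```text
t 13.45 pos [0.5406 0.0081 0.0287] rot [3.139 0.    1.572] gap 27.2 gf 59.9 F [-0.9  0.8  6.4]
d mm [ -73.5 -113.8  -91.6] w [0.003 0.    0.001]
```

Emit:
apply_moves:
  motion:
    - {"grip": 18, "dx": 0, "dy": 0, "dz": -20, "wx": 0, "wy": 0, "wz": 0}
    - {"grip": 18, "dx": -10, "dy": 0, "dz": -50, "wx": 0, "wy": 0, "wz": 0}
    - {"grip": 18, "dx": -35, "dy": 0, "dz": -70, "wx": 0, "wy": 0, "wz": 0}
    - {"grip": 18, "dx": -60, "dy": -15, "dz": -70, "wx": 0, "wy": 0, "wz": 0}
    - {"grip": 18, "dx": -73, "dy": -45, "dz": -70, "wx": 0, "wy": 0, "wz": 0}
    - {"grip": 18, "dx": -73, "dy": -80, "dz": -70, "wx": 0, "wy": 0, "wz": 0}
    - {"grip": 18, "dx": -73, "dy": -114, "dz": -70, "wx": 0, "wy": 0, "wz": 0}
    - {"grip": 18, "dx": -73, "dy": -114, "dz": -60, "wx": 0, "wy": 0, "wz": 0}
    - {"grip": 18, "dx": -73, "dy": -114, "dz": -50, "wx": 0, "wy": 0, "wz": 0}
    - {"grip": 18, "dx": -73, "dy": -114, "dz": -50, "wx": 0, "wy": 0, "wz": 0}

```text
clock: 14.45
position: [0.4255, -0.065, 0.0764]
tcp_rot: [-3.14, -0.001, 1.572]
contact_force: [-0.6, -0.7, -0.1]
finger_gap: 0.317
grasp_force: 59.3
```

```bash
python3 -c "
from h import *
go(.4267,-.0655,.0285,1.571)"
```

```text
t 14.45 pos [ 0.4255 -0.065   0.0764] rot [-3.140e+00 -1.000e-03  1.572e+00] gap 27.1 gf 59.3 F [-0.6 -0.7 -0.1]
d mm [-0.6  1.3 47.9] w [-0.001 -0.001  0.001]
```

Emit:
apply_moves:
  motion:
    - {"grip": 18, "dx": 0, "dy": 1, "dz": 15, "wx": 0, "wy": 0, "wz": 0}
    - {"grip": 18, "dx": 0, "dy": 1, "dz": 32, "wx": 0, "wy": 0, "wz": 0}
    - {"grip": 18, "dx": 0, "dy": 1, "dz": 41, "wx": 0, "wy": 0, "wz": 0}
    - {"grip": 18, "dx": 0, "dy": 1, "dz": 45, "wx": 0, "wy": 0, "wz": 0}
    - {"grip": 18, "dx": 0, "dy": 1, "dz": 47, "wx": 0, "wy": 0, "wz": 0}
    - {"grip": 18, "dx": 0, "dy": 1, "dz": 48, "wx": 0, "wy": 0, "wz": 0}
    - {"grip": 18, "dx": 0, "dy": 1, "dz": 49, "wx": 0, "wy": 0, "wz": 0}
    - {"grip": 18, "dx": 0, "dy": 1, "dz": 49, "wx": 0, "wy": 0, "wz": 0}
    - {"grip": 18, "dx": 0, "dy": 1, "dz": 49, "wx": 0, "wy": 0, "wz": 0}

```text
clock: 15.35
position: [0.4267, -0.0653, 0.0287]
tcp_rot: [3.141, 0.0, 1.572]
contact_force: [-0.4, -0.2, 0.7]
finger_gap: 0.319
grasp_force: 59.3
```

Emit:
apply_moves:
  motion:
    - {"grip": 18, "dx": 0, "dy": 0, "dz": 0.8, "wx": 0, "wy": 0, "wz": 0}
    - {"grip": 18, "dx": 0, "dy": 0, "dz": 0.8, "wx": 0, "wy": 0, "wz": 0}
    - {"grip": 32, "dx": 0, "dy": 0, "dz": 0.8, "wx": 0, "wy": 0, "wz": 0}
    - {"grip": 44, "dx": 0, "dy": 0, "dz": 0.8, "wx": 0, "wy": 0, "wz": 0}
    - {"grip": 48, "dx": 0, "dy": 0, "dz": 0.8, "wx": 0, "wy": 0, "wz": 0}
    - {"grip": 55, "dx": 0, "dy": 0, "dz": -12, "wx": 0, "wy": 0, "wz": 0}
    - {"grip": 65, "dx": 0, "dy": 0, "dz": -35, "wx": 0, "wy": 0, "wz": 0}
    - {"grip": 80, "dx": 0, "dy": 0, "dz": -75, "wx": 0, "wy": 0, "wz": 0}
    - {"grip": 85, "dx": 0, "dy": 0, "dz": -125, "wx": 0, "wy": 0, "wz": 0}
    - {"grip": 85, "dx": 0, "dy": 0, "dz": -125, "wx": 0, "wy": 0, "wz": 0}

```text
clock: 16.35
position: [0.4315, -0.0654, 0.1601]
tcp_rot: [3.128, 0.003, 1.572]
contact_force: [0.9, -0.2, 0.3]
finger_gap: 0.999
grasp_force: 0.0
```

```bash
python3 -c "
from h import *
go(.5555,-.1893,.15,-.06)
go(.5555,-.1893,.15,3.08)
print(manip.sense()['q'])
import cv2
for n,b in (('side',(220,100,380,280)),):
    d=manip.snapshot(n)['img'][:,:,::-1][b[1]:b[3],b[0]:b[2]]; cv2.imwrite('pics/e_'+n+'.png',cv2.resize(d,None,fx=3,fy=3))
"
```

```text
t 16.35 pos [ 0.4315 -0.0654  0.1601] rot [3.128e+00 3.000e-03 1.572e+00] gap 85.3 gf 0.0 F [ 0.9 -0.2  0.3]
d mm [-124.   123.7   12.1] w [ 0.013 -0.008  1.632]
t 16.35 pos [ 0.4315 -0.0654  0.1601] rot [3.128e+00 3.000e-03 1.572e+00] gap 85.3 gf 0.0 F [ 0.9 -0.2  0.3]
d mm [-124.   123.7   12.1] w [ 0.008  0.013 -1.508]
[ 0.60483236  0.10714849 -0.58612062  2.10134926  0.07704202  0.93896277
 -0.02245338]
```

View pics/e_side.png

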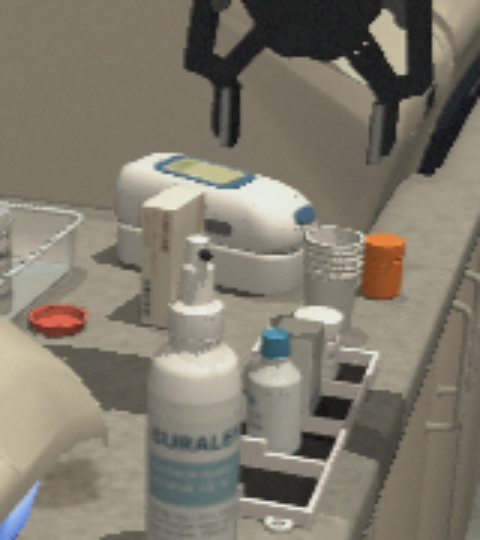

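Carton (crop 308,350) and jar (320,330) stand in their bays. I'll grip the tall carton across its 28 mm sides and turn it on the way.

Emit:
apply_moves:
  motion:
    - {"grip": 65, "dx": -30, "dy": 30, "dz": 0, "wx": 0, "wy": 0, "wz": 0.03}
    - {"grip": 65, "dx": -60, "dy": 60, "dz": 0, "wx": 0, "wy": 0, "wz": 0.07}
    - {"grip": 65, "dx": -90, "dy": 90, "dz": 0, "wx": 0, "wy": 0, "wz": 0.07}
    - {"grip": 65, "dx": -124, "dy": 126, "dz": 0, "wx": 0, "wy": 0, "wz": 0.07}
    - {"grip": 65, "dx": -124, "dy": 126, "dz": 0, "wx": 0, "wy": 0, "wz": 0.07}
    - {"grip": 65, "dx": -124, "dy": 126, "dz": 0, "wx": 0, "wy": 0, "wz": 0.07}
    - {"grip": 65, "dx": -124, "dy": 126, "dz": 0, "wx": 0, "wy": 0, "wz": 0.07}

```text
clock: 17.1
position: [0.5514, -0.1877, 0.1526]
tcp_rot: [-3.139, -0.001, 1.503]
contact_force: [-0.3, 0.6, -0.6]
finger_gap: 0.758
grasp_force: 0.0
```

```bash
python3 -c "
from h import *
go(.5555,-.1893,.055,1.505)
import cv2
for n,b in (('side',(240,60,340,240)),):
    d=manip.snapshot(n)['img'][:,:,::-1][b[1]:b[3],b[0]:b[2]]; cv2.imwrite('pics/f_'+n+'.png',cv2.resize(d,None,fx=3,fy=3))
"
```

```text
t 17.1 pos [ 0.5514 -0.1877  0.1526] rot [-3.139e+00 -1.000e-03  1.503e+00] gap 64.7 gf 0.0 F [-0.3  0.6 -0.6]
d mm [-1.4  4.5 97.5] w [-0.002 -0.001 -0.002]
```

View pics/f_side.png

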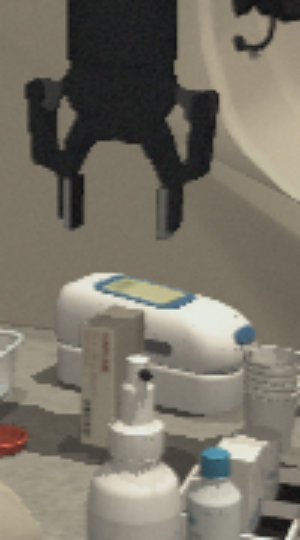

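The open fingers hang centred over the tall carton (crop 112,330). Descending and gripping.

Emit:
apply_moves:
  motion:
    - {"grip": 65, "dx": -1, "dy": 4, "dz": 20, "wx": 0, "wy": 0, "wz": 0}
    - {"grip": 65, "dx": -1, "dy": 4, "dz": 50, "wx": 0, "wy": 0, "wz": 0}
    - {"grip": 65, "dx": -1, "dy": 4, "dz": 80, "wx": 0, "wy": 0, "wz": 0}
    - {"grip": 65, "dx": -1, "dy": 4, "dz": 98, "wx": 0, "wy": 0, "wz": 0}
    - {"grip": 65, "dx": -1, "dy": 4, "dz": 98, "wx": 0, "wy": 0, "wz": 0}
    - {"grip": 48, "dx": -1, "dy": 4, "dz": 98, "wx": 0, "wy": 0, "wz": 0}
    - {"grip": 36, "dx": -1, "dy": 4, "dz": 98, "wx": 0, "wy": 0, "wz": 0}
    - {"grip": 26, "dx": -1, "dy": 4, "dz": 98, "wx": 0, "wy": 0, "wz": 0}
    - {"grip": 18, "dx": -1, "dy": 4, "dz": 98, "wx": 0, "wy": 0, "wz": 0}
    - {"grip": 18, "dx": -1, "dy": 4, "dz": 98, "wx": 0, "wy": 0, "wz": 0}

```text
clock: 18.15
position: [0.5577, -0.1904, 0.0572]
tcp_rot: [3.139, 0.001, 1.502]
contact_force: [-0.5, 1.9, 6.2]
finger_gap: 0.324
grasp_force: 59.3
```

Emit:
apply_moves:
  motion:
    - {"grip": 18, "dx": 0, "dy": 0, "dz": 0, "wx": 0, "wy": 0, "wz": 0}
    - {"grip": 18, "dx": 0, "dy": 0, "dz": -15, "wx": 0, "wy": 0, "wz": 0}
    - {"grip": 18, "dx": 0, "dy": 0, "dz": -45, "wx": 0, "wy": 0, "wz": 0}
    - {"grip": 18, "dx": 0, "dy": 0, "dz": -80, "wx": 0, "wy": 0, "wz": 0}
    - {"grip": 18, "dx": 0, "dy": 0, "dz": -110, "wx": 0, "wy": 0, "wz": 0}
    - {"grip": 18, "dx": 0, "dy": 0, "dz": -110, "wx": 0, "wy": 0, "wz": 0}
    - {"grip": 18, "dx": 0, "dy": 0, "dz": -110, "wx": 0, "wy": 0, "wz": 0}

```text
clock: 18.85
position: [0.5567, -0.1906, 0.1666]
tcp_rot: [3.14, 0.001, 1.502]
contact_force: [0.4, -0.1, -2.2]
finger_gap: 0.322
grasp_force: 59.2
```

```bash
python3 -c "
from h import *
go(.4252,.0473,.165,.013)"
```

```text
t 18.85 pos [ 0.5567 -0.1906  0.1666] rot [3.140e+00 1.000e-03 1.502e+00] gap 27.5 gf 59.2 F [ 0.4 -0.1 -2.2]
d mm [ 228.3 -147.6    1.1] w [ 0.002 -0.     1.489]
```

Emit:
apply_moves:
  motion:
    - {"grip": 18, "dx": 18, "dy": -11, "dz": -5, "wx": 0, "wy": 0, "wz": 0.12}
    - {"grip": 18, "dx": 36, "dy": -23, "dz": -5, "wx": 0, "wy": 0, "wz": 0.24}
    - {"grip": 18, "dx": 54, "dy": -35, "dz": -5, "wx": 0, "wy": 0, "wz": 0.36}
    - {"grip": 18, "dx": 72, "dy": -47, "dz": -5, "wx": 0, "wy": 0, "wz": 0.48}
    - {"grip": 18, "dx": 90, "dy": -58, "dz": -5, "wx": 0, "wy": 0, "wz": 0.6}
    - {"grip": 18, "dx": 108, "dy": -70, "dz": -5, "wx": 0, "wy": 0, "wz": 0.72}
    - {"grip": 18, "dx": 126, "dy": -82, "dz": -5, "wx": 0, "wy": 0, "wz": 0.84}
    - {"grip": 18, "dx": 144, "dy": -93, "dz": -5, "wx": 0, "wy": 0, "wz": 0.96}
    - {"grip": 18, "dx": 162, "dy": -105, "dz": -5, "wx": 0, "wy": 0, "wz": 1.08}
    - {"grip": 18, "dx": 170, "dy": -110, "dz": -5, "wx": 0, "wy": 0, "wz": 1.2}

```text
clock: 19.85
position: [0.4561, -0.0114, 0.169]
tcp_rot: [-3.14, 0.004, 0.299]
contact_force: [-0.0, -0.8, -0.9]
finger_gap: 0.321
grasp_force: 59.3
```

Emit:
apply_moves:
  motion:
    - {"grip": 18, "dx": 0, "dy": 0, "dz": 0, "wx": 0, "wy": 0, "wz": 0.1}
    - {"grip": 18, "dx": 0, "dy": 0, "dz": 0, "wx": 0, "wy": 0, "wz": 0.2}
    - {"grip": 18, "dx": 0, "dy": 0, "dz": 0, "wx": 0, "wy": 0, "wz": 0.29}
    - {"grip": 18, "dx": 0, "dy": 0, "dz": 0, "wx": 0, "wy": 0, "wz": 0.29}
    - {"grip": 18, "dx": 0, "dy": 0, "dz": 0, "wx": 0, "wy": 0, "wz": 0.29}

```text
clock: 20.35
position: [0.4576, -0.0132, 0.1696]
tcp_rot: [-3.142, 0.002, 0.014]
contact_force: [0.2, -0.4, -0.1]
finger_gap: 0.321
grasp_force: 59.3
```

```bash
python3 -c "
from h import *
go(.4252,.0473,.17,.013)"
```

```text
t 20.35 pos [ 0.4576 -0.0132  0.1696] rot [-3.142e+00  2.000e-03  1.400e-02] gap 27.4 gf 59.3 F [ 0.2 -0.4 -0.1]
d mm [-31.6 -61.   -0.4] w [-0.     0.002  0.001]
```

Emit:
apply_moves:
  motion:
    - {"grip": 18, "dx": -10, "dy": -20, "dz": 0, "wx": 0, "wy": 0, "wz": 0}
    - {"grip": 18, "dx": -21, "dy": -42, "dz": 0, "wx": 0, "wy": 0, "wz": 0}
    - {"grip": 18, "dx": -32, "dy": -61, "dz": 0, "wx": 0, "wy": 0, "wz": 0}
    - {"grip": 18, "dx": -32, "dy": -61, "dz": 10, "wx": 0, "wy": 0, "wz": 0}
    - {"grip": 18, "dx": -32, "dy": -61, "dz": 30, "wx": 0, "wy": 0, "wz": 0}
    - {"grip": 18, "dx": -32, "dy": -61, "dz": 55, "wx": 0, "wy": 0, "wz": 0}
    - {"grip": 18, "dx": -32, "dy": -61, "dz": 70, "wx": 0, "wy": 0, "wz": 0}
    - {"grip": 18, "dx": -32, "dy": -61, "dz": 70, "wx": 0, "wy": 0, "wz": 0}
    - {"grip": 18, "dx": -32, "dy": -61, "dz": 70, "wx": 0, "wy": 0, "wz": 0}

```text
clock: 21.25
position: [0.4258, 0.047, 0.1002]
tcp_rot: [3.142, 0.001, 0.012]
contact_force: [-0.1, 0.6, -0.4]
finger_gap: 0.322
grasp_force: 59.3
```

```bash
python3 -c "
from h import *
go(.4252,.0473,.0572,.013)
import cv2
for n,b in (('side',(200,60,380,285)),):
    d=manip.snapshot(n)['img'][:,:,::-1][b[1]:b[3],b[0]:b[2]]; cv2.imwrite('pics/g_'+n+'.png',cv2.resize(d,None,fx=2.6,fy=2.6))
"
```

```text
t 21.25 pos [0.4258 0.047  0.1002] rot [3.142e+00 1.000e-03 1.200e-02] gap 27.5 gf 59.3 F [-0.1  0.6 -0.4]
d mm [-0.6 -0.4 43. ] w [ 0.     0.001 -0.001]
```

View pics/g_side.png

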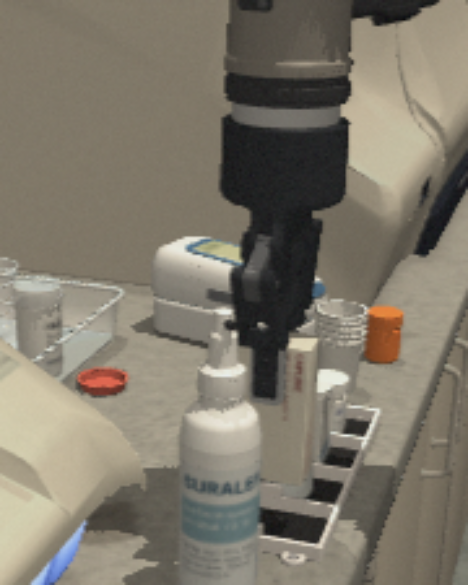

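The carton is held upright over the end bay next to the spray bottle. Its front edge (crop 318,410) is about 28 mm from the finger, so it is centred. Lowering.

Emit:
apply_moves:
  motion:
    - {"grip": 18, "dx": 0, "dy": 0, "dz": 12, "wx": 0, "wy": 0, "wz": 0}
    - {"grip": 18, "dx": 0, "dy": 0, "dz": 24, "wx": 0, "wy": 0, "wz": 0}
    - {"grip": 18, "dx": 0, "dy": 0, "dz": 35, "wx": 0, "wy": 0, "wz": 0}
    - {"grip": 18, "dx": 0, "dy": 0, "dz": 40, "wx": 0, "wy": 0, "wz": 0}
    - {"grip": 18, "dx": 0, "dy": 0, "dz": 42, "wx": 0, "wy": 0, "wz": 0}
    - {"grip": 18, "dx": 0, "dy": 0, "dz": 43, "wx": 0, "wy": 0, "wz": 0}
    - {"grip": 18, "dx": 0, "dy": 0, "dz": 44, "wx": 0, "wy": 0, "wz": 0}
    - {"grip": 18, "dx": 0, "dy": 0, "dz": 44, "wx": 0, "wy": 0, "wz": 0}
    - {"grip": 18, "dx": 0, "dy": 0, "dz": 44, "wx": 0, "wy": 0, "wz": 0}

```text
clock: 22.2
position: [0.4259, 0.0475, 0.0571]
tcp_rot: [3.141, -0.0, 0.012]
contact_force: [-1.4, -0.5, 6.5]
finger_gap: 0.319
grasp_force: 60.2
```

Emit:
apply_moves:
  motion:
    - {"grip": 32, "dx": 0, "dy": 0, "dz": 0, "wx": 0, "wy": 0, "wz": 0}
    - {"grip": 38, "dx": 0, "dy": 0, "dz": 0, "wx": 0, "wy": 0, "wz": 0}
    - {"grip": 38, "dx": 0, "dy": 0, "dz": 0, "wx": 0, "wy": 0, "wz": 0}
    - {"grip": 38, "dx": 0, "dy": 0, "dz": -10, "wx": 0, "wy": 0, "wz": 0}
    - {"grip": 40, "dx": 0, "dy": 0, "dz": -35, "wx": 0, "wy": 0, "wz": 0}
    - {"grip": 40, "dx": 0, "dy": 0, "dz": -75, "wx": 0, "wy": 0, "wz": 0}
    - {"grip": 40, "dx": 0, "dy": 0, "dz": -120, "wx": 0, "wy": 0, "wz": 0}
    - {"grip": 40, "dx": 0, "dy": 0, "dz": -165, "wx": 0, "wy": 0, "wz": 0}
    - {"grip": 40, "dx": 0, "dy": 0, "dz": -200, "wx": 0, "wy": 0, "wz": 0}
    - {"grip": 40, "dx": 0, "dy": 0, "dz": -200, "wx": 0, "wy": 0, "wz": 0}

```text
clock: 23.2
position: [0.4292, 0.0484, 0.2622]
tcp_rot: [-3.141, -0.012, 0.012]
contact_force: [0.1, 0.1, -0.3]
finger_gap: 0.468
grasp_force: 0.0
```

Emit:
apply_moves:
  motion:
    - {"grip": 40, "dx": 0, "dy": 40, "dz": 0, "wx": 0, "wy": 0, "wz": 0}
    - {"grip": 40, "dx": 0, "dy": 80, "dz": 0, "wx": 0, "wy": 0, "wz": 0}
    - {"grip": 40, "dx": 0, "dy": 120, "dz": 0, "wx": 0, "wy": 0, "wz": 0}
    - {"grip": 40, "dx": 0, "dy": 160, "dz": 0, "wx": 0, "wy": 0, "wz": 0}
    - {"grip": 40, "dx": 0, "dy": 200, "dz": 0, "wx": 0, "wy": 0, "wz": 0}
    - {"grip": 40, "dx": 0, "dy": 240, "dz": 0, "wx": 0, "wy": 0, "wz": 0}
    - {"grip": 40, "dx": 0, "dy": 280, "dz": 0, "wx": 0, "wy": 0, "wz": 0}
    - {"grip": 40, "dx": 0, "dy": 320, "dz": 0, "wx": 0, "wy": 0, "wz": 0}
    - {"grip": 40, "dx": 0, "dy": 320, "dz": 0, "wx": 0, "wy": 0, "wz": 0}
    - {"grip": 40, "dx": 0, "dy": 320, "dz": 0, "wx": 0, "wy": 0, "wz": 0}

```text
clock: 24.2
position: [0.429, -0.2727, 0.2558]
tcp_rot: [-3.14, 0.001, 0.01]
contact_force: [0.3, 0.9, -0.5]
finger_gap: 0.469
grasp_force: 0.0
```

```bash
python3 -c "
from h import *
a=manip.snapshot('top')['img'][150:290,140:400,::-1]; b=manip.snapshot('side')['img'][140:290,230:370,::-1]
a=cv2.resize(a,None,fx=1.7,fy=1.7); b=cv2.resize(b,None,fx=2.4,fy=2.4); o=np.zeros((360,790,3),np.uint8); o[:a.shape[0],:a.shape[1]]=a; o[:b.shape[0],450:450+b.shape[1]]=b; cv2.imwrite('pics/z.png',o)
s=manip.sense();print(s['clock'],s['position'],s['joint_vel'].__class__)"
```

```text
24.3 [ 0.42968665 -0.27098095  0.2561141 ] <class 'numpy.ndarray'>
```

View pics/z.png

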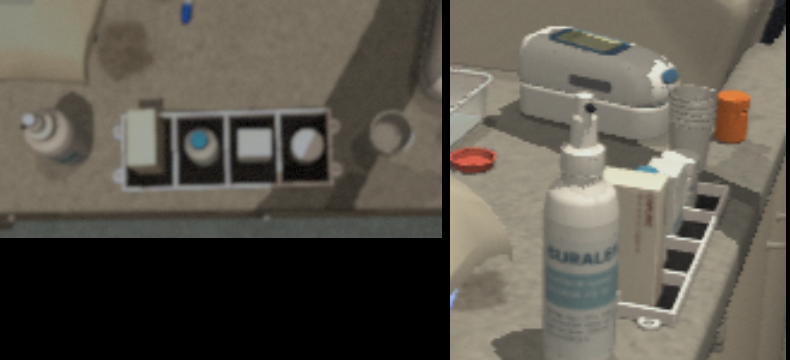

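All four stand upright, one per bay: tall carton at top crop (142,140), bottle (200,145), small carton (253,143) and jar (307,145). The spray bottle and cups have not moved, and the arm is clear.

```bash
python3 -c "
from cell import manip
print(manip.finish_job())"
```

```text
the job is handed in; nothing more can be done
None
```

The job is handed in: from the spray bottle outward the holder now has the upright carton, the saline bottle, the small carton and the screw jar, all upright and one to a bay, with the spray bottle and cups left in place (about 24 s of the 112 s used).

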